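# Park the spatula, then present the dish at the window

### The arm

A 6-joint arm with a two-finger parallel gripper is mounted at the origin on a cart in front of the work surface, level with it; the furniture and walls round the work are solid. World frame = base frame: x ahead of the robot, y to its left, z up, the work surface at z = 0. Lengths are in m, angles in rad, forces in N, time in s.
With the tool pointing down it reaches from about 0.325 to 0.775 m from the base axis. Payload 9.3 kg.
Tool frame: the origin (TCP) lies between the finger pads; the fingertips stand 25 mm ahead of it and the grasp point (between the pads) lies 6 mm ahead of it; z points along the fingers, y is the direction in which the jaws open and shut (so a half turn about z gives the same grasp; the last joint's range is limited). The gripper opens to 85 mm and grips with 20 to 120 N. Pads are 22 mm wide; open, the fingers measure 114 mm over their backs; the gripper's body (76 mm by 85 mm) begins 54 mm behind the grasp point. The pads swing forward as they close: fully open they stand 13 mm farther back than shut.
Start: joints at [-1.287, 0.259, 0.021, 1.334, 0, 1.418], TCP at [0.233, -0.498, 0.235] pointing down, gripper open.
Joint ranges: [-3.04, 3.04], [-0.91, 1.82], [-1.04, 1.36], [-1.92, 1.95], [-1.52, 1.45], [-3.14, 3.14]. Speed limits (rad/s): [2.22, 2.22, 2.79, 3.14, 3.14, 3.14].

### API

Orientations are given as [roll, pitch, yaw] about the fixed x, y, z axes, in that order (R = Rz(yaw) Ry(pitch) Rx(roll)).
In Python, from workcell import state, capture, get_calibration, hand_in gives the robot as it stands.
- The arm moves only by the tool drive_tool, never from a script. Its argument "deltas" is a list of rows, each a list of 4 numbers: the shift along the tool's x, y, z scaled (see below), then the turn about the tool's z scaled (see below). A call has 1 to 20 rows; each row is the pose to reach, as a shift and turn from the pose commanded when the call began, along the tool's axes at that moment; what a row does not reach only later rows make up. The controller multiplies each number of a shift by 12 cm and each number of a turn by pi/4 rad. A row lasts 1/12 s, in which the tool goes at most 41.7 mm and 7.16 degrees, less where a joint would pass 70% of its speed; a pose out of reach is approached as far as the arm can. A call with a number of a shift or a turn outside -1 to 1 is refused whole. A call with a gripper value outside its range is refused whole. "hand" is the opening in per cent of the stroke, from 0 (shut) to 100 (fully open), set as the call begins (left out, the last holds). The fingers move at their own pace and stop on an object; "squeeze" is the grip in N (left out, the last holds). Time passes only in rows, so rows that repeat a pose let the fingers close. It gives the time, the measured TCP pose, the force and the opening at its end, in the units of the state.
- state(): the state, without advancing time (a new reading comes with each control period).
- capture(name): name is "side" or "top" or "wrist"; returns the picture (400x640x3 uint8, red, green, blue); there is no depth.
- get_calibration(name): a dict with "fx", "fy", "cx", "cy" (pixels), "camera_from_world" (4x4, takes a point from world to camera coordinates); the wrist camera has in their place "mount" (4x4, takes a point from camera to tool coordinates, whose origin is the TCP and whose axes are the flange's). Camera axes: x right, y up, looking along -z (the intrinsics and any distortion apply to the point x, -y, -z); pixel columns grow to the right and rows downward; lengths in m; the calibration is good to about 2 mm. A picture is of the moment at which its call begins: read the wrist's pose just before it. get_calibration takes no time and is no camera call.
- hand_in(): hands the job in, once; it reports no verdict.
The state is a dict: "time_s": time; "qpos": joint angles; "joint_vel": joint speeds; "effort": joint torques, N m; "tcp_pos": TCP position; "eef_rot": TCP orientation; "wrist_force": force on the tool from outside, world axes, zero at the start; "torque": the same for the moment, N m; "finger_gap": opening from 0.0 (shut) to 1.0 (fully open).
Only numpy, scipy, OpenCV 4.12 (cv2) and the standard library are available. Lean on these libraries where they do the work, as an engineer would, in place of code of your own. Each camera call takes 0.05 s, during which the arm holds its last target.

### The job

The picked-out tablet, a red ball in the steel dish, is to be shown at the window: first slide the green-handled spatula blade-first, on edge as it lies, fully home into the slot of the grey block (its handle up against the block, resting on the desk) and let go of it. Then take the steel dish by its blue handle, lift it straight up off the desk before turning it, turn it level through a quarter turn so that its blue spout points straight ahead at the window, away from the robot, and finish still holding it like that, level and still, about 10 cm above the desk; the red ball must stay loose in the dish, inside the blue ring throughout and at the middle at the end, and the bottles and tube nearby stay where they are.

Things in the scene. Friction and masses are not known exactly. Their poses are not given: they have to be found in the camera images.
- spatula_grip (a point): centre of the spatula's green handle, 15 mm above the desk at the start. The handle is 70 mm long (x) by 18 mm wide (y) by 30 mm high (z) and rests on the desk on its flat underside; x points along the spatula from handle to blade tip, z up. The steel blade stands on edge: 4 mm thick (y), 22 mm high (6 to 28 mm above the handle's underside), reaching 50 mm beyond the handle's front end. Mass about 0.09 kg
- spatula_tip (a point): front end of the spatula's blade, 85 mm along x from spatula_grip and 2 mm higher; same axes
- holder_slot (a point): middle of the slot's mouth on the front face of the grey block, 19.5 mm above the desk; x points level into the slot, z up. The block is fixed, 60 mm long (x), 50 mm wide, 45 mm high. The slot is closed on top, 9 mm wide, 33 mm high (3 to 36 mm above the desk), 52 mm deep; its mouth is flared to 15 mm over the first 10 mm. Fully home, the handle's front end touches the block, so spatula_grip lies 35 mm in front of the mouth, on the slot's centre line
- dish_grip (a point): centre of the dish's blue handle bar, 85 mm above the dish's underside. The bar is 70 mm long along the dish's y axis, 14 mm wide along x and 16 mm high, straight above the dish's centre, on two thin steel arms that rise from the rim at its ends. x points to the spout, z up. The steel dish is round, 124 mm across, rim 20 mm high, about 0.16 kg, not fixed; it starts with the spout pointing roughly to the robot's right (-y), and is to end with the spout pointing along world +x
- dish_mid (a point): middle of the dish, where the ball's centre lies at rest: 17 mm above the dish's underside, 68 mm straight below dish_grip; same axes. The dish's floor is a shallow cone that rises 9 degrees outward; a blue ring of 25 mm radius is drawn round the middle
- dish_spout (a point): outer end of the blue spout, 84 mm from the dish's axis along the dish's x, 19 mm above its underside
- ball_center (a point): centre of the loose red ball, 22 mm across, 12 g, lying in the dish. Its axes mean nothing
- strip_bottle: white strip bottle with a black cap, 50 mm across, 133 mm tall, standing on the desk; origin at the centre of its underside. Bystander
- dropper: small white dropper bottle, 26 mm across, 62 mm tall, standing at the back right; origin at the centre of its underside. Bystander
- tube_w: sample tube with a purple cap, 88 mm long, 16 mm across, lying on the desk at the right; origin on its underside. Bystander
- world_ref (a point): fixed reference point on the desk top, unmarked, straight ahead near the back; its x axis is world +x (towards the window)
There are look-alikes about, which are no part of the job. What is shaped like the part that bears holder_slot but pink is not meant.

How it is judged:
On the way, in this order (a step that is already met when the one before it is completed fails the run):
1. the spatula is fully home in the slot, standing on the desk, and let go (x of spatula_grip in the frame of holder_slot between -0.043 and -0.03 m and y of spatula_grip in the frame of holder_slot between -0.006 and 0.006 m and y of spatula_tip in the frame of holder_slot between -0.006 and 0.006 m and x of spatula_tip in the frame of holder_slot above 0.042 m and height (world z) of spatula_grip below 0.019 m and angle between spatula_grip's own z axis and vertical below 0.1 rad and contact force between the fingers and spatula below 0.1 N), for 0.3 s.
2. the dish is lifted off the desk by at least 25 mm, level, before it is turned, with the ball inside the ring (height (world z) of dish_grip above 0.11 m and angle between dish_mid's own z axis and vertical below 0.12 rad and angle between the x axis of dish_mid and the x axis of world_ref, either way round above 0.9 rad and distance between ball_center and dish_mid below 0.025 m), for 0.05 s.
At the end, for the whole second after the job is handed in: dish held by the gripper, underside 60-160 mm above the desk, still, level within 5 deg, spout to the window within 10 deg; ball untouched within 10 mm of the middle; spatula upright in the slot within 8 mm of fully home (x of spatula_grip in the frame of holder_slot between -0.043 and -0.03 m and y of spatula_grip in the frame of holder_slot between -0.006 and 0.006 m and y of spatula_tip in the frame of holder_slot between -0.006 and 0.006 m and x of spatula_tip in the frame of holder_slot above 0.042 m and height (world z) of spatula_grip below 0.019 m and angle between spatula_grip's own z axis and vertical below 0.1 rad and height (world z) of dish_grip between 0.145 and 0.245 m and angle between dish_mid's own z axis and vertical below 0.09 rad and angle between the x axis of dish_mid and the x axis of world_ref, either way round below 0.17 rad and x of world_ref in the frame of dish_mid above 0 m and distance between ball_center and dish_mid below 0.01 m and linear speed of dish below 0.02 m/s and contact force between the fingers and ball below 0.1 N and contact force between the fingers and dish above 1 N and contact force between dish and holder below 0.05 N); the arm keeps its last pose, push and grip.
It fails at once if the ball leaves the blue ring (more than 25 mm from the middle) (not (distance between ball_center and dish_mid below 0.025 m)).
It fails at once if the dish is tipped by more than 0.14 rad (8 degrees) (angle between dish_mid's own z axis and vertical above 0.14 rad).
It fails at once if the ball is held by the fingers (contact force between the fingers and ball above 0.5 N).
It fails at once if a bottle or the lying tube is moved more than 30 mm (distance of any of strip_bottle, dropper, tube_w from where it was at the start of the episode above 0.03 m).
It also fails if it takes over 64 s, if anything falls off the work surface, if the arm or the gripper's body presses on something with over 40 N, if the wrist force passes 120 N, or if a joint passes its speed limit or range.

## Working session

There is one attempt and no reset: what is moved stays moved. The work goes in short steps, Python scripts to look and compute and a tool call to move; the robot and the scene stay as the last step left them, time stands still between calls to the robot, and variables do not carry over. Pictures are saved under pics/ and viewed, and the job is handed in when it is done.

Besides the shell and the picture viewer there is one more tool, called after "Call:" in YAML: its name, and indented under it one key for each argument. drive_tool: Moves the arm, as the interface text tells. Its arguments: {"type":"object","properties":{"deltas":{"type":"array","items":{"type":"array","items":{"type":"number","minimum":-1,"maximum":1}}},"hand":{"type":"number"},"squeeze":{"type":"number"}},"required":["deltas"]}

```bash
mkdir -p pics; ls; python3 - <<'E'
from workcell import state,capture,get_calibration
import cv2,numpy as np
print(state())
for n in ["side","top","wrist"]:
    print(n,get_calibration(n))
    im=capture(n); cv2.imwrite(f"pics/a_{n}.png",im[:,:,::-1])
E
```

```text
pics
{'time_s': 0.0, 'qpos': array([-1.28663369e+00,  2.59219253e-01,  2.07387269e-02,  1.33366840e+00,
       -2.41027324e-05,  1.41820388e+00]), 'joint_vel': array([-4.72842651e-04,  9.19658506e-04, -5.21240601e-06,  9.48897079e-04,
        2.20827627e-04, -1.59221013e-03]), 'effort': array([-1.18791475e-03, -5.55639338e+01,  3.44532108e+01,  1.37674811e-02,
       -1.68617971e-04, -2.02533158e-06]), 'tcp_pos': array([ 0.23256689, -0.49811067,  0.23474238]), 'eef_rot': array([-3.1402521e+00, -1.8177418e-04,  4.3675498e-01]), 'wrist_force': array([-0.08467244, -0.31409926, -0.30637446]), 'torque': array([-0.0305649 ,  0.03033503,  0.03352086]), 'finger_gap': 0.9982123414254066}
side {'fx': 381.3489013762312, 'fy': 381.3489013762312, 'cx': 311.4876949364764, 'cy': 202.0840269822564, 'camera_from_world': array([[ 0.80331352, -0.59498609, -0.02605671, -0.53296146],
       [ 0.24941429,  0.29636888,  0.92193167, -0.15067628],
       [-0.54081412, -0.74709909,  0.38647516, -0.83275112],
       [ 0.        ,  0.        ,  0.        ,  1.        ]])}
top {'fx': 407.65754003401344, 'fy': 407.65754003401344, 'cx': 315.7260885009127, 'cy': 202.27256443230613, 'camera_from_world': array([[ 0.00955046, -0.99966865,  0.02390372, -0.18165308],
       [ 0.98789703,  0.01313364,  0.1545541 , -0.52949949],
       [-0.15481683,  0.02213836,  0.98769512, -1.19474015],
       [ 0.        ,  0.        ,  0.        ,  1.        ]])}
wrist {'fx': 309.1755949469521, 'fy': 309.1755949469521, 'cx': 317.6241591055816, 'cy': 201.29468713728994, 'mount': array([[ 1.19768676e-03,  9.52975530e-01,  3.03044889e-01,
         7.75882167e-02],
       [ 9.99999207e-01, -1.02341827e-03, -7.33862385e-04,
         5.78204273e-04],
       [-3.89211218e-04,  3.03045528e-01, -9.52976000e-01,
        -1.39252164e-01],
       [ 0.00000000e+00,  0.00000000e+00,  0.00000000e+00,
         1.00000000e+00]])}
```

View pics/a_top.png

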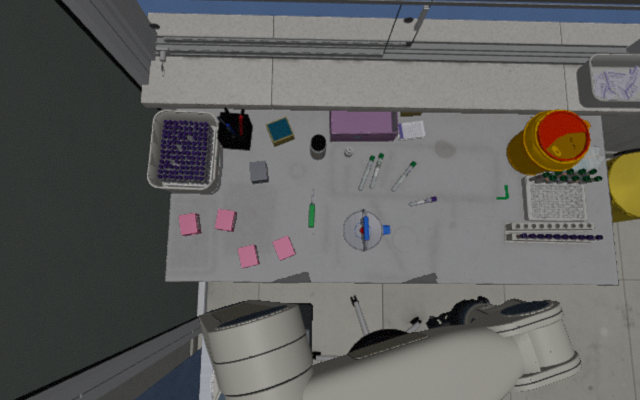

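View pics/a_side.png

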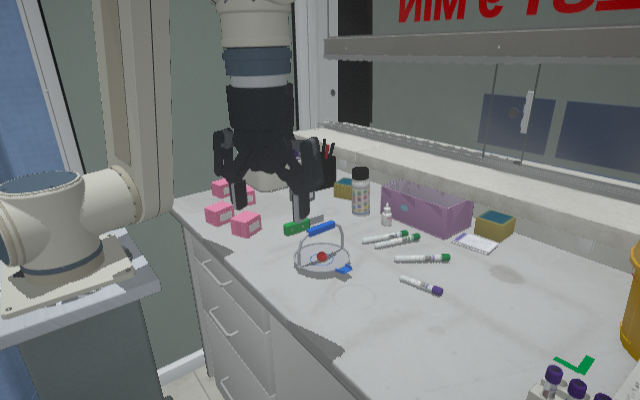

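View pics/a_wrist.png

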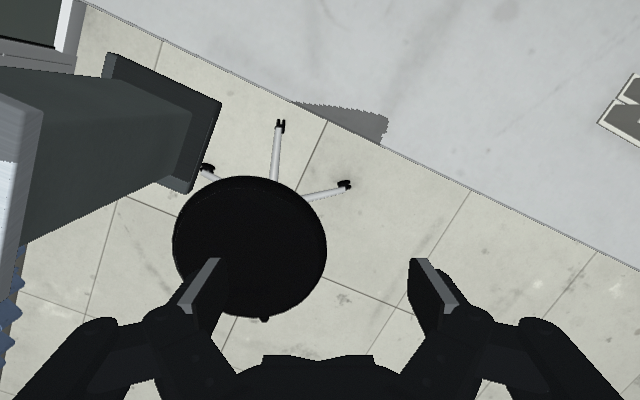

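```bash
cat > h.py <<'E'
import numpy as np,cv2
from scipy.spatial.transform import Rotation as R
from workcell import state,capture,get_calibration
def cam(name,s=None):
    c=get_calibration(name)
    if name=="wrist":
        T=np.eye(4);T[:3,:3]=R.from_euler('xyz',s['eef_rot']).as_matrix();T[:3,3]=s['tcp_pos']
        wc=T@c['mount']
    else: wc=np.linalg.inv(c['camera_from_world'])
    return c,wc
def ray(name,u,v,z,s=None):
    c,wc=cam(name,s)
    d=wc[:3,:3]@np.array([(u-c['cx'])/c['fx'],-(v-c['cy'])/c['fy'],-1.])
    o=wc[:3,3]; return o+d*(z-o[2])/d[2]
def proj(name,p,s=None):
    c,wc=cam(name,s)
    q=np.linalg.inv(wc)@np.append(p,1); return c['cx']+c['fx']*q[0]/-q[2], c['cy']-c['fy']*q[1]/-q[2]
def base():
    s=state(); return s
E
python3 - <<'E'
from h import *
im=cv2.imread('pics/a_top.png')
cv2.imwrite('pics/a_topc.png',cv2.resize(im[120:280,170:450],None,fx=2.8,fy=2.8,interpolation=cv2.INTER_CUBIC))
s=cv2.imread('pics/a_side.png')
cv2.imwrite('pics/a_sidec.png',cv2.resize(s[150:310,200:480],None,fx=2.8,fy=2.8,interpolation=cv2.INTER_CUBIC))
hsv=cv2.cvtColor(im,cv2.COLOR_BGR2HSV)
for nm,lo,hi,z in [('green',(45,120,60),(75,255,255),.03),('blue',(100,140,80),(118,255,255),.085),('red',(0,150,80),(6,255,255),.02)]:
    m=cv2.inRange(hsv,lo,hi)
    n,l,st,ce=cv2.connectedComponentsWithStats(m)
    for i in range(1,n):
        if st[i,4]>5: print(nm,st[i],ce[i].round(1),ray('top',*ce[i],z).round(4))
print('block',ray('top',259,172,.045))
E
```

```text
green [380 154   3   4   9] [381.3 155.3] [ 0.6855 -0.3805  0.03  ]
green [370 156   4   5  14] [371.9 157.8] [ 0.6771 -0.3505  0.03  ]
green [411 162   5   5  16] [412.9 163.6] [ 0.6603 -0.4793  0.03  ]
green [497 185  12  14  53] [504.5 193.3] [ 0.5696 -0.764   0.03  ]
green [309 205   6  22 105] [311.3 215.6] [ 0.4923 -0.1628  0.03  ]
blue [226 124   3   2   6] [227.  124.5] [0.7582 0.0945 0.085 ]
blue [364 217   5  23 106] [365.9 228.5] [ 0.4497 -0.3215  0.085 ]
blue [383 225   7   9  54] [386.2 229.1] [ 0.4487 -0.381   0.085 ]
red [538 112  47  46 995] [558.1 127. ] [ 0.792  -0.9581  0.02  ]
red [575 129  15  30  73] [584.8 143.5] [ 0.738  -1.0407  0.02  ]
red [360 228   3   5   9] [361.3 230. ] [ 0.4509 -0.317   0.02  ]
block [ 0.62267706 -0.00114817  0.045     ]
```

View pics/a_topc.png

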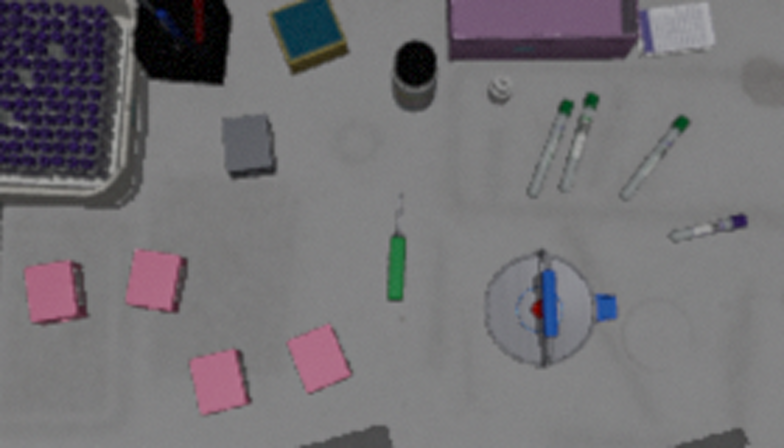

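View pics/a_sidec.png

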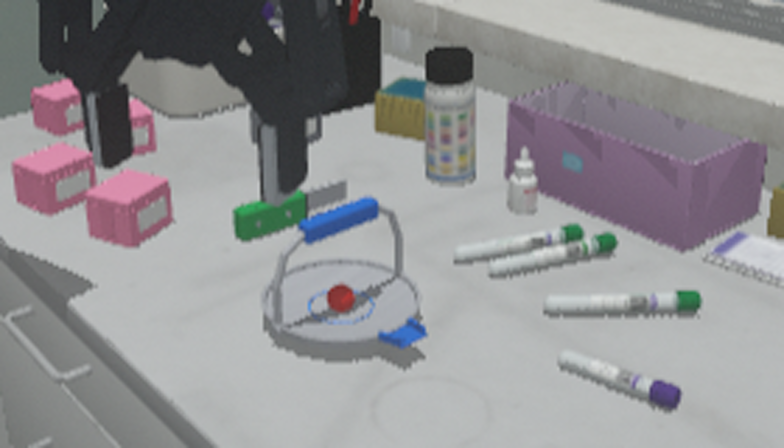

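Only one block is grey, at top-view (259,172). The other four, at (189,224), (226,220), (248,256) and (285,248), are pink look-alikes. The grey one is therefore the holder. The spatula is at (311,216) with its blade pointing up the image, and the dish is at (363,230) with its spout at (387,229). I'll move over the spatula for a wrist view.

Call:
drive_tool:
  deltas:
    - [0.25, -0.16, 0, 0]
    - [0.5, -0.33, 0, 0]
    - [0.75, -0.49, 0, 0]
    - [1, -0.65, 0, 0]

```text
time_s: 0.48
tcp_pos: [0.3087, -0.3755, 0.235]
eef_rot: [-3.141, -0.0, 0.436]
wrist_force: [0.3, -0.3, 0.6]
finger_gap: 1.005
```

Call:
drive_tool:
  deltas:
    - [0.25, -0.16, 0, 0]
    - [0.5, -0.33, 0, 0]
    - [0.75, -0.49, 0, 0]
    - [1, -0.65, 0, 0]

```text
time_s: 0.82
tcp_pos: [0.3846, -0.2538, 0.2354]
eef_rot: [-3.142, -0.0, 0.437]
wrist_force: [1.4, -0.7, -0.0]
finger_gap: 0.999
```

Call:
drive_tool:
  deltas:
    - [0.25, -0.16, 0, 0.14]
    - [0.5, -0.33, 0, 0.28]
    - [0.75, -0.49, 0, 0.42]
    - [1, -0.65, 0, 0.556]
    - [1, -0.65, 0, 0.556]
    - [1, -0.65, 0, 0.556]

```text
time_s: 1.32
tcp_pos: [0.4605, -0.1324, 0.2351]
eef_rot: [-3.141, 0.0, 0.004]
wrist_force: [-0.2, -0.2, 0.7]
finger_gap: 1.002
```

```bash
python3 - <<'E'
from h import *
s=state(); im=capture('wrist')
import pickle; pickle.dump(s,open('s_b.pkl','wb'))
cv2.imwrite('pics/b.png',im[:,:,::-1])
print(s['time_s'],s['tcp_pos'],s['eef_rot'],s['wrist_force'])
E
```

```text
1.3167 [ 0.46045504 -0.13236775  0.23514333] [-3.14136870e+00  4.32776603e-04  4.10580554e-03] [-0.20029886 -0.19870558  0.74782657]
```

View pics/b.png

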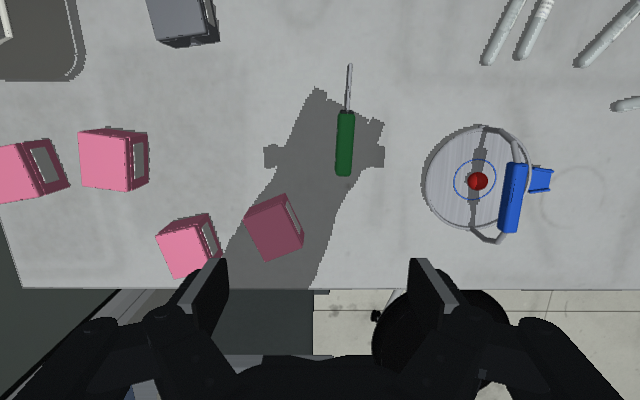

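The wrist view shows the spatula handle at (345,143) with its tip at (349,65). The dish is at (477,180) with its spout to the right, and the grey block is cut off at (185,20). I'll move toward the block to see its mouth face.

Call:
drive_tool:
  deltas:
    - [0.25, -0.1, 0, 0]
    - [0.45, -0.2, 0, 0]
    - [0.45, -0.2, 0, 0]
    - [0.45, -0.2, 0, 0]

```text
time_s: 1.7
tcp_pos: [0.5139, -0.1109, 0.2348]
eef_rot: [-3.141, 0.001, 0.001]
wrist_force: [0.1, -0.6, -0.2]
finger_gap: 1.0
```

```bash
python3 - <<'E'
from h import *
s=state(); im=capture('wrist')
import pickle; pickle.dump(s,open('s_c.pkl','wb'))
cv2.imwrite('pics/c.png',im[:,:,::-1])
cv2.imwrite('pics/cc.png',cv2.resize(im[0:200,130:400,::-1],None,fx=2.9,fy=2.9,interpolation=cv2.INTER_CUBIC))
print(s['time_s'],s['tcp_pos'],s['eef_rot'],s['wrist_force'])
E
```

```text
1.7 [ 0.5139438  -0.11092259  0.23477282] [-3.14145034e+00  1.18726180e-03  1.40893188e-03] [ 0.07361264 -0.55763197 -0.2495441 ]
```

View pics/cc.png

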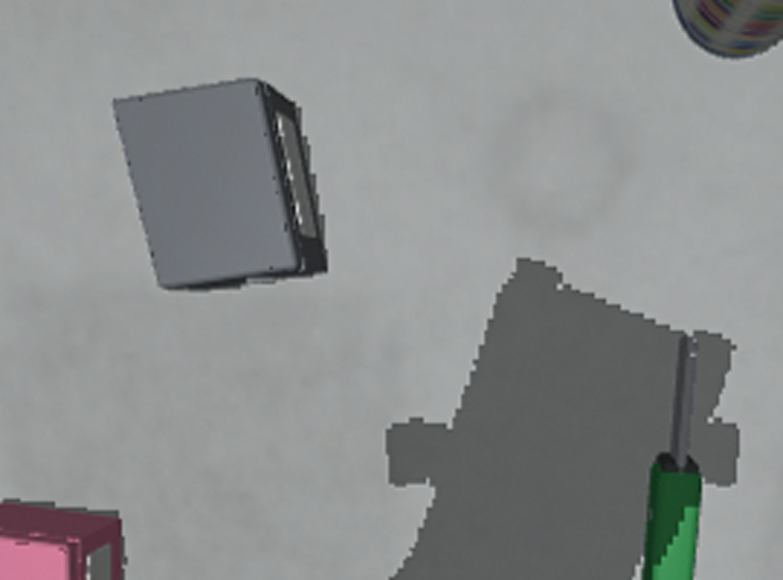

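```bash
cat > m.py <<'E'
from h import *
import pickle,sys
def meas(pic,sp):
    s=pickle.load(open(sp,'rb')); im=cv2.imread(pic); hsv=cv2.cvtColor(im,cv2.COLOR_BGR2HSV)
    def rect(m,z,nm,minA=150):
        n,l,st,ce=cv2.connectedComponentsWithStats(m)
        for i in range(1,n):
            if st[i,4]<minA or st[i,1]+st[i,3]>260: continue
            c=max(cv2.findContours((l==i).astype(np.uint8),cv2.RETR_EXTERNAL,cv2.CHAIN_APPROX_NONE)[0],key=len)[:,0,:]
            P=np.array([ray('wrist',u,v,z,s)[:2] for u,v in c])
            (cx,cy),(w,h),a=cv2.minAreaRect((P*1000).astype(np.float32))
            b=cv2.boxPoints(((cx,cy),(w,h),a))
            e=[b[1]-b[0],b[2]-b[1]]; L=max(e,key=np.linalg.norm); yaw=np.arctan2(L[1],L[0])
            if np.cos(yaw)<0: yaw=np.arctan2(-L[1],-L[0])
            print(nm,st[i],'c',round(cx,1),round(cy,1),'size',round(w,1),round(h,1),'yaw',round(yaw,3))
    rect(cv2.inRange(hsv,(45,120,30),(80,255,255)),.03,'green')
    b,g,r=[im[:,:,k].astype(int) for k in range(3)]
    top=((b-r>6)&(b-r<22)&(b>95)&(b<150)).astype(np.uint8)*255
    top=cv2.morphologyEx(top,cv2.MORPH_OPEN,np.ones((3,3)))
    cv2.imwrite('pics/mask.png',top)
    rect(top,.045,'grey',800)
if __name__=='__main__': meas(*sys.argv[1:])
E
python3 m.py pics/c.png s_c.pkl; python3 m.py pics/b.png s_b.pkl
python3 - <<'E'
import cv2; im=cv2.imread('pics/c.png'); print(im[60,200],im[60,180],im[80,260],im[20,100], im[98,205])
from h import *
import pickle
s=pickle.load(open('s_c.pkl','rb'))
for p in [(159,287),(115,102),(258,80),(299,268)]: print(ray('wrist',p[0]/2.9+130,p[1]/2.9,.045,s).round(4))
for p in [(687,337)]: print('tip',ray('wrist',p[0]/2.9+130,p[1]/2.9,.028,s).round(4))
E
```

```text
green [541   1  25  22 308] c 677.6 -341.4 size 16.6 19.8 yaw -0.331
green [571   0  24  13 188] c 682.5 -368.3 size 19.6 10.4 yaw 1.519
green [351 160  21  59 920] c 496.0 -161.4 size 19.5 69.3 yaw -0.035
grey [ 169   27   63   71 3205] c 628.0 2.9 size 58.6 48.4 yaw 0.142
green [ 335  113   20   63 1004] c 494.0 -162.3 size 18.2 67.8 yaw -0.036
grey [ 146    0   59   39 1857] c 615.3 1.2 size 33.1 48.6 yaw -1.428
[120 115 111] [118 112 108] [166 166 163] [81 81 80] [44 43 40]
[0.5951 0.0227 0.045 ]
[0.6528 0.0298 0.045 ]
[ 0.6594 -0.0178  0.045 ]
[ 0.6015 -0.0265  0.045 ]
tip [ 0.5781 -0.1646  0.028 ]
```

Measured sizes fit: the handle is 69×19 mm (70×18 given) and the block top is 58.6×48.4 mm (60×50 given). The grey block's dark slot shows on its near (-x) face at about (204,98). The white panel on the -y side is only a label, and the pink blocks carry the same one. The spatula grip comes out at (0.495, -0.162) with yaw -0.035. The mouth is at about (0.598, -0.001) with yaw 0.142. Descending now.

Call:
drive_tool:
  deltas:
    - [-0.08, 0.21, 0.3, 0.02]
    - [-0.157, 0.42, 0.6, 0.046]
    - [-0.157, 0.42, 0.9, 0.046]
    - [-0.157, 0.42, 1, 0.046]
    - [-0.157, 0.42, 1, 0.046]
  hand: 70
  squeeze: 30

```text
time_s: 2.17
tcp_pos: [0.4918, -0.1611, 0.1124]
eef_rot: [-3.139, 0.006, -0.038]
wrist_force: [0.7, 0.4, 0.5]
finger_gap: 0.701
```

```bash
python3 - <<'E'
from h import *
import pickle
s=state(); im=capture('wrist')
pickle.dump(s,open('s_d.pkl','wb'))
cv2.imwrite('pics/d.png',im[:,:,::-1])
print(s['time_s'],s['tcp_pos'],s['eef_rot'])
E
python3 m.py pics/d.png s_d.pkl
```

```text
2.1667 [ 0.49179299 -0.16108313  0.11235085] [-3.13921816  0.00571523 -0.03815409]
green [ 308  159   24   89 1918] c 495.7 -163.3 size 17.1 70.0 yaw -0.029
grey [   0    0   86   70 4755] c 616.9 1.4 size 36.2 48.5 yaw -1.435
```

View pics/d.png

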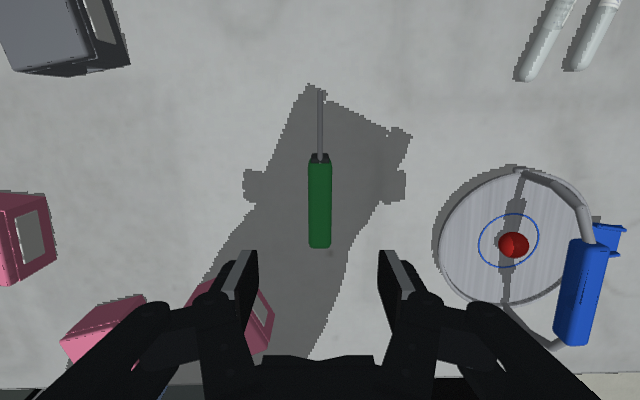

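Fresh close view: the handle centre is at (0.4957, -0.163) and measures 17×70 mm, so the estimates agree. Finishing the descent, then gripping.

Call:
drive_tool:
  deltas:
    - [0.03, 0.012, 0.2, 0]
    - [0.03, 0.012, 0.4, 0]
    - [0.03, 0.012, 0.55, 0]
    - [0.03, 0.012, 0.65, 0]
    - [0.03, 0.012, 0.65, 0]
    - [0.03, 0.012, 0.65, 0]

```text
time_s: 2.72
tcp_pos: [0.499, -0.1625, 0.0388]
eef_rot: [3.141, -0.001, -0.036]
wrist_force: [0.5, 0.5, 0.4]
finger_gap: 0.702
```

Call:
drive_tool:
  deltas:
    - [0, 0, 0, 0]
    - [0, 0, 0, 0]
    - [0, 0, 0, 0]
    - [0, 0, 0, 0]
    - [0, 0, 0, 0]
    - [0, 0, 0, 0]
    - [0, 0, 0, 0]
  hand: 0
  squeeze: 30

```text
time_s: 3.3
tcp_pos: [0.4986, -0.162, 0.0375]
eef_rot: [3.142, -0.0, -0.036]
wrist_force: [0.4, -0.0, -0.2]
finger_gap: 0.001
```

```bash
python3 - <<'E'
from h import *
import pickle
s=state(); im=capture('wrist')
pickle.dump(s,open('s_e.pkl','wb'))
cv2.imwrite('pics/e.png',im[:,:,::-1])
print(s['time_s'],s['tcp_pos'],s['eef_rot'],s['finger_gap'],s['wrist_force'])
E
python3 m.py pics/e.png s_e.pkl
```

```text
3.3 [ 0.49860164 -0.16197123  0.0374543 ] [ 3.14157709e+00 -3.99015603e-05 -3.59276905e-02] 0.0014860138799024445 [ 0.36199976 -0.03477258 -0.2492092 ]
green [ 302  193   35   62 1434] c 517.3 -164.0 size 17.2 33.4 yaw -0.026
```

View pics/e.png

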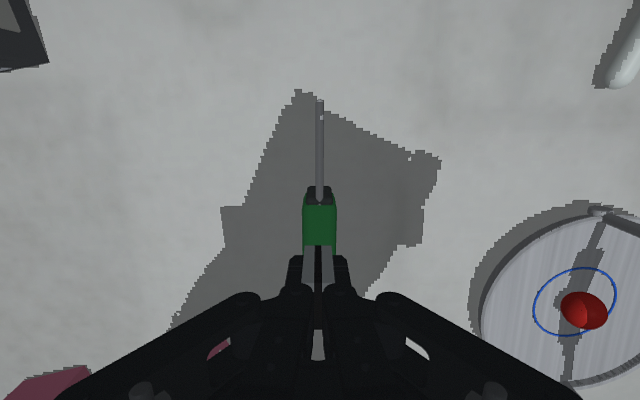

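```bash
python3 - <<'E'
from h import *
im=cv2.imread('pics/e.png')
cv2.imwrite('pics/ec.png',cv2.resize(im[180:380,220:420],None,fx=3,fy=3,interpolation=cv2.INTER_CUBIC))
im=capture('side')[:,:,::-1]
cv2.imwrite('pics/e2.png',cv2.resize(im[170:300,230:390],None,fx=4,fy=4,interpolation=cv2.INTER_CUBIC))
s=state();print(s['finger_gap'],s['tcp_pos'])
E
```

```text
0.001823967952309609 [ 0.49853743 -0.16197096  0.03732455]
```

View pics/ec.png

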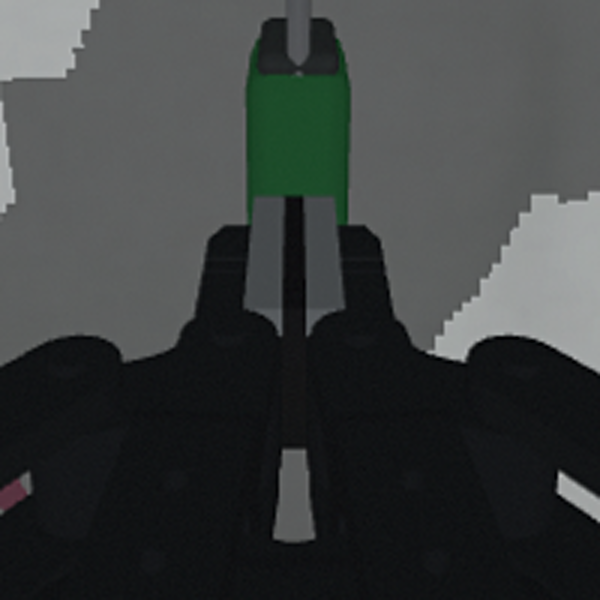

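View pics/e2.png

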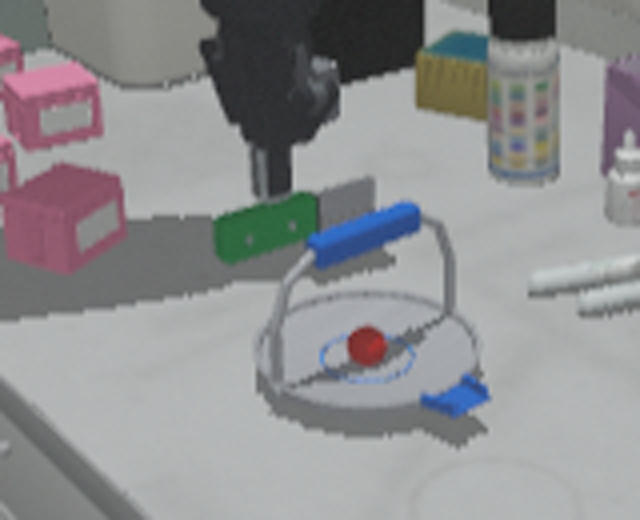

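The fingers shut fully (gap 0) above the handle, so nothing is held and nothing has moved. I'll measure the true fingertip height.

```bash
python3 - <<'E'
from h import *
c,wc=cam('side')
def onplane(u,v,k,val):
    d=wc[:3,:3]@np.array([(u-c['cx'])/c['fx'],-(v-c['cy'])/c['fy'],-1.]);o=wc[:3,3]
    return o+d*(val-o[k])/d[k]
for u,v in [(252,193),(270,198),(290,193)]:
    print((u,v),onplane(u/4+230,v/4+170,1,-.162).round(4),onplane(u/4+230,v/4+170,0,.498).round(4))
for u,v in [(217,262),(218,217),(316,192),(318,230)]: print('handle',onplane(u/4+230,v/4+170,1,-.171).round(4))
print(proj('side',[.4985,-.162,.0373]),proj('side',[.4985,-.162,.0123]))
E
```

```text
(252, 193) [ 0.4868 -0.162   0.0397] [ 0.498  -0.1447  0.03  ]
(270, 198) [ 0.5002 -0.162   0.0321] [ 0.498  -0.1654  0.034 ]
(290, 193) [ 0.5158 -0.162   0.031 ] [ 0.498  -0.188   0.0457]
handle [ 0.4527 -0.171   0.0059]
handle [ 0.4554 -0.171   0.0361]
handle [ 0.5298 -0.171   0.0307]
handle [ 0.5305 -0.171   0.0033]
(np.float64(296.85776971636767), np.float64(217.84712058804115)) (np.float64(297.25689390162506), np.float64(226.69154468353264))
```

Call:
drive_tool:
  deltas:
    - [-0.02, 0.01, 0, 0]
    - [-0.02, 0.01, 0, 0]
    - [-0.02, 0.01, 0, 0]
    - [-0.02, 0.01, 0, 0]
  hand: 45

```text
time_s: 3.73
tcp_pos: [0.4961, -0.1631, 0.0374]
eef_rot: [-3.142, 0.0, -0.036]
wrist_force: [-0.4, -0.2, 0.3]
finger_gap: 0.453
```

Call:
drive_tool:
  deltas:
    - [0, 0, 0.04, 0]
    - [0, 0, 0.08, 0]
    - [0, 0, 0.08, 0]

```text
time_s: 3.98
tcp_pos: [0.4956, -0.1628, 0.0267]
eef_rot: [-3.141, 0.001, -0.036]
wrist_force: [0.1, -0.5, -0.7]
finger_gap: 0.448
```

```bash
python3 - <<'E'
from h import *
im=capture('wrist')[:,:,::-1]
cv2.imwrite('pics/f1.png',cv2.resize(im[180:380,220:420],None,fx=3,fy=3,interpolation=cv2.INTER_CUBIC))
im=capture('side')[:,:,::-1]
cv2.imwrite('pics/f2.png',cv2.resize(im[170:300,230:390],None,fx=4,fy=4,interpolation=cv2.INTER_CUBIC))
s=state();print(s['finger_gap'],s['tcp_pos'],s['wrist_force'])
E
```

```text
0.44777015892707983 [ 0.4959232  -0.16297406  0.02735616] [-0.01107635  0.44430123 -0.10003318]
```

View pics/f1.png

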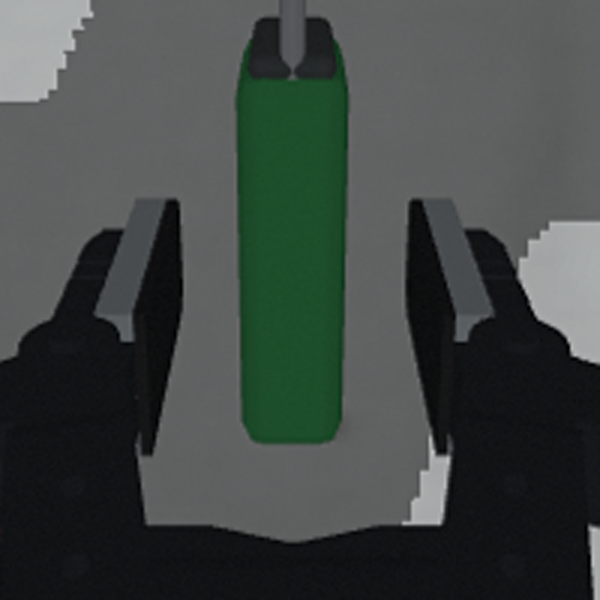

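View pics/f2.png

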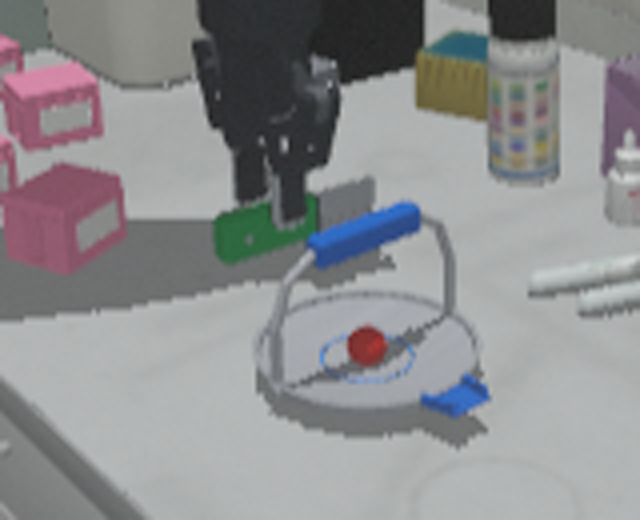

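The pads now straddle the handle, with their tips still well above the desk. Going lower in small steps and watching the force.

Call:
drive_tool:
  deltas:
    - [0, 0, 0.03, 0]
    - [0, 0, 0.06, 0]
    - [0, 0, 0.06, 0]

```text
time_s: 4.33
tcp_pos: [0.4958, -0.1629, 0.0198]
eef_rot: [-3.141, 0.001, -0.036]
wrist_force: [-0.5, -0.1, -0.6]
finger_gap: 0.452
```

Call:
drive_tool:
  deltas:
    - [0, 0, 0.02, 0]
    - [0, 0, 0.04, 0]
    - [0, 0, 0.04, 0]

```text
time_s: 4.58
tcp_pos: [0.496, -0.163, 0.0153]
eef_rot: [-3.141, 0.0, -0.036]
wrist_force: [-0.3, 0.1, 0.5]
finger_gap: 0.451
```

```bash
python3 - <<'E'
from h import *
im=capture('side')[:,:,::-1]
cv2.imwrite('pics/g2.png',cv2.resize(im[170:300,230:390],None,fx=4,fy=4,interpolation=cv2.INTER_CUBIC))
s=state();print(s['finger_gap'],s['tcp_pos'],s['wrist_force'])
E
```

```text
0.4481641092386326 [ 0.49602016 -0.16304979  0.01553793] [0.02802916 0.27630935 0.31311056]
```

View pics/g2.png

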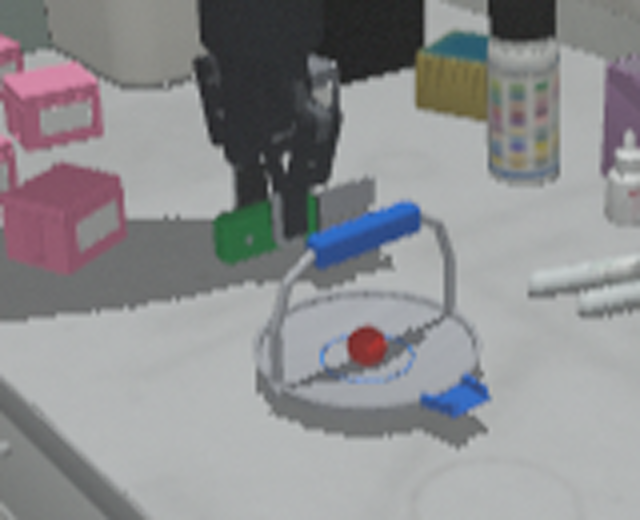

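Call:
drive_tool:
  deltas:
    - [0, 0, 0, 0]
    - [0, 0, 0, 0]
    - [0, 0, 0, 0]
    - [0, 0, 0, 0]
    - [0, 0, 0, 0]
    - [0, 0, 0, 0]
  hand: 0
  squeeze: 30

```text
time_s: 5.13
tcp_pos: [0.4963, -0.1632, 0.016]
eef_rot: [3.141, -0.0, -0.036]
wrist_force: [-0.2, 0.9, 2.7]
finger_gap: 0.203
```

Held: the gap of 0.203 corresponds to 17 mm. The true fingertips sit about 20 mm higher than the nominal offset implies. I'll check the pink blocks against the path.

```bash
python3 - <<'E'
from h import *
for p in [(189,224),(226,220),(248,256),(285,248)]: print(p,ray('top',*p,.045).round(3))
E
```

```text
(189, 224) [0.461 0.202 0.045]
(226, 220) [0.474 0.093 0.045]
(248, 256) [0.368 0.023 0.045]
(285, 248) [ 0.392 -0.085  0.045]
```

Call:
drive_tool:
  deltas:
    - [0, 0, -0.033, 0]
    - [0, 0, -0.033, 0]
    - [-0.02, -0.15, -0.033, -0.03]
    - [-0.04, -0.3, -0.033, -0.06]
    - [-0.06, -0.45, -0.033, -0.1]
    - [-0.08, -0.6, -0.033, -0.13]
    - [-0.1, -0.75, -0.033, -0.17]
    - [-0.12, -0.9, -0.033, -0.2]
    - [-0.14, -1, -0.033, -0.227]
    - [-0.14, -1, -0.033, -0.227]
    - [-0.14, -1, -0.033, -0.227]

```text
time_s: 6.05
tcp_pos: [0.4837, -0.0423, 0.0198]
eef_rot: [3.141, -0.0, 0.143]
wrist_force: [0.1, -1.2, -0.2]
finger_gap: 0.202
```

```bash
python3 - <<'E'
from h import *
import pickle
s=state(); im=capture('wrist')
pickle.dump(s,open('s_h.pkl','wb'))
cv2.imwrite('pics/h.png',im[:,:,::-1])
print(s['time_s'],s['tcp_pos'],s['eef_rot'],s['finger_gap'],s['wrist_force'])
E
python3 m.py pics/h.png s_h.pkl
```

```text
6.05 [ 0.48370241 -0.04228507  0.01983424] [ 3.14131954e+00 -8.74389522e-05  1.43301291e-01] 0.2023205251425656 [ 0.1125706  -1.15868913 -0.2398204 ]
```

View pics/h.png

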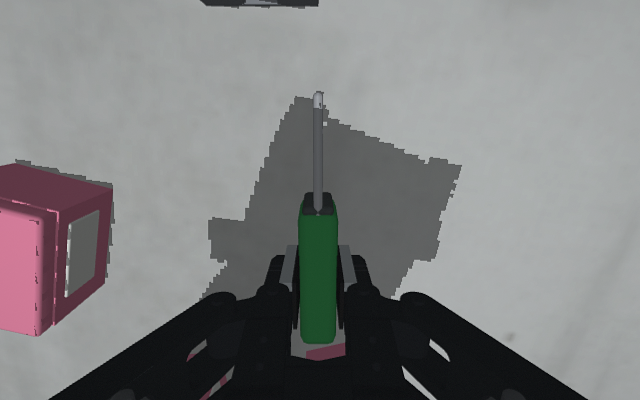

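Call:
drive_tool:
  deltas:
    - [0.04, -0.07, 0, 0]
    - [0.08, -0.14, 0, 0]
    - [0.12, -0.2, 0, 0]
    - [0.16, -0.2, 0, 0]
    - [0.16, -0.2, 0, 0]
    - [0.16, -0.2, 0, 0]

```text
time_s: 6.6
tcp_pos: [0.4996, -0.016, 0.0196]
eef_rot: [3.141, 0.0, 0.143]
wrist_force: [-0.3, 0.4, -1.1]
finger_gap: 0.201
```

```bash
python3 - <<'E'
from h import *
import pickle
s=state(); im=capture('wrist')
pickle.dump(s,open('s_i.pkl','wb'))
cv2.imwrite('pics/i.png',im[:,:,::-1])
cv2.imwrite('pics/ic.png',cv2.resize(im[0:150,220:420,::-1],None,fx=4,fy=4,interpolation=cv2.INTER_CUBIC))
print(s['time_s'],s['tcp_pos'],s['eef_rot'],s['finger_gap'],s['wrist_force'])
im=capture('side')[:,:,::-1]
cv2.imwrite('pics/i2.png',cv2.resize(im[130:280,200:390],None,fx=4,fy=4,interpolation=cv2.INTER_CUBIC))
E
```

```text
6.6 [ 0.49963079 -0.016       0.0196323 ] [3.14144745e+00 5.16790811e-05 1.42847396e-01] 0.20117423756186087 [-0.31021203  0.41682763 -1.06529606]
```

View pics/ic.png

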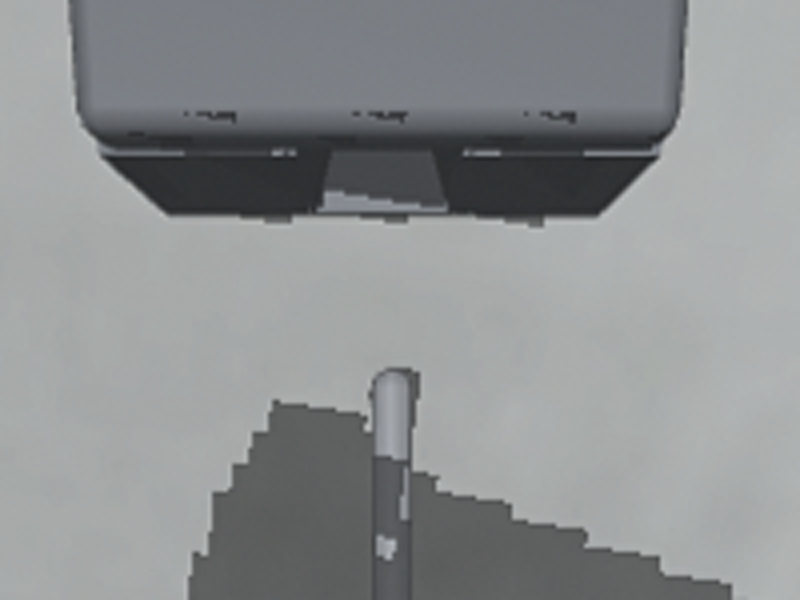

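View pics/i2.png

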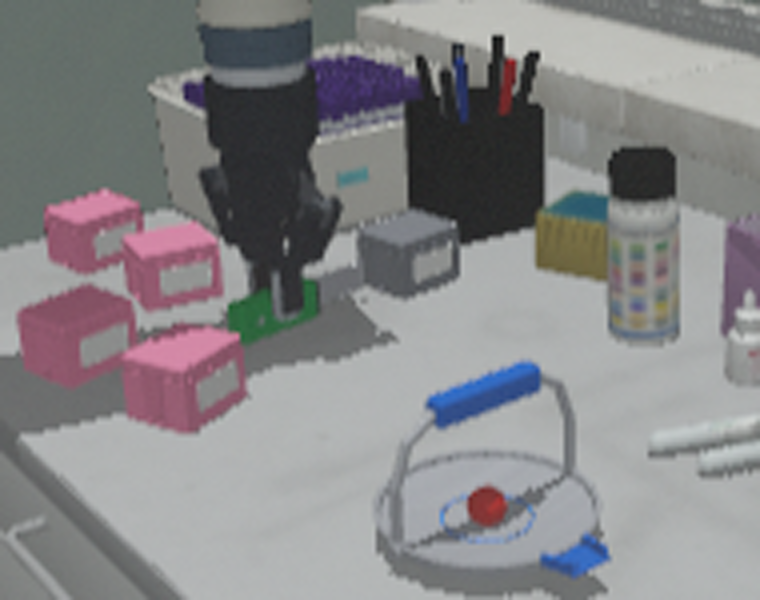

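The blade is lined up with the slot: the blade is at crop column 391, the slot at 383, and they are parallel, so the offset is about 1 mm. I'll trim that and insert.

Call:
drive_tool:
  deltas:
    - [0.04, -0.007, 0, 0]
    - [0.08, -0.007, 0, 0]
    - [0.12, -0.007, 0, 0]
    - [0.16, -0.007, 0, 0]
    - [0.2, -0.007, 0, 0]
    - [0.24, -0.007, 0, 0]
    - [0.28, -0.007, 0, 0]
    - [0.32, -0.007, 0, 0]
    - [0.36, -0.007, 0, 0]
    - [0.4, -0.007, 0, 0]
    - [0.44, -0.007, 0, 0]
    - [0.44, -0.007, 0, 0]

```text
time_s: 7.7
tcp_pos: [0.5525, -0.0077, 0.0197]
eef_rot: [3.141, -0.001, 0.142]
wrist_force: [0.2, 0.1, -0.2]
finger_gap: 0.203
```

```bash
python3 - <<'E'
from h import *
im=capture('wrist')
s=state()
cv2.imwrite('pics/j.png',im[:,:,::-1])
print(s['time_s'],s['tcp_pos'],s['eef_rot'],s['finger_gap'],s['wrist_force'])
E
```

```text
7.75 [ 0.55187566 -0.00776373  0.0196612 ] [ 3.14154527e+00 -1.26176986e-04  1.42423924e-01] 0.2012727490881888 [-0.70678642  0.45202032 -1.60256754]
```

View pics/j.png

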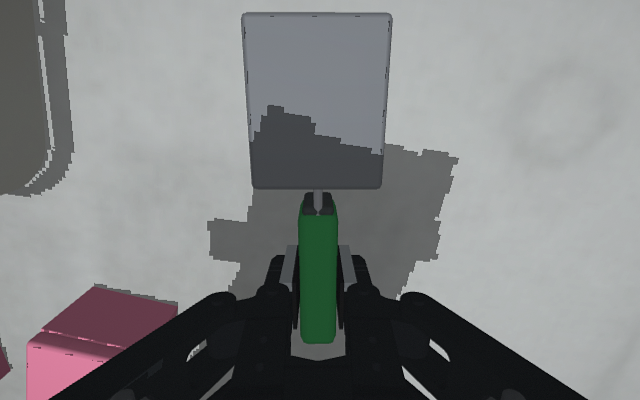

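Call:
drive_tool:
  deltas:
    - [0, 0, 0.015, 0]
    - [0, 0, 0.028, 0]
    - [0.03, 0, 0.028, 0]
    - [0.06, 0, 0.028, 0]
    - [0.075, 0, 0.028, 0]
    - [0.075, 0, 0.028, 0]

```text
time_s: 8.25
tcp_pos: [0.5609, -0.0065, 0.0164]
eef_rot: [3.142, -0.001, 0.142]
wrist_force: [0.1, -0.6, -0.8]
finger_gap: 0.203
```

Call:
drive_tool:
  deltas:
    - [0.01, 0, 0, 0]
    - [0.02, 0, 0, 0]
    - [0.03, 0, 0, 0]
    - [0.03, 0, 0, 0]

```text
time_s: 8.58
tcp_pos: [0.5641, -0.006, 0.0164]
eef_rot: [3.142, -0.0, 0.142]
wrist_force: [-0.1, 0.8, -1.5]
finger_gap: 0.203
```

```bash
python3 - <<'E'
from h import *
im=capture('wrist')
s=state()
cv2.imwrite('pics/k.png',im[:,:,::-1])
cv2.imwrite('pics/kc.png',cv2.resize(im[120:270,220:420,::-1],None,fx=4,fy=4,interpolation=cv2.INTER_CUBIC))
print(s['time_s'],s['tcp_pos'],s['eef_rot'],s['finger_gap'],s['wrist_force'])
E
```

```text
8.6333 [ 0.56399115 -0.00598242  0.01636796] [ 3.14156751e+00 -4.65269584e-05  1.42330794e-01] 0.20242986676789843 [-0.52754137  0.08187631 -1.39276978]
```

View pics/kc.png

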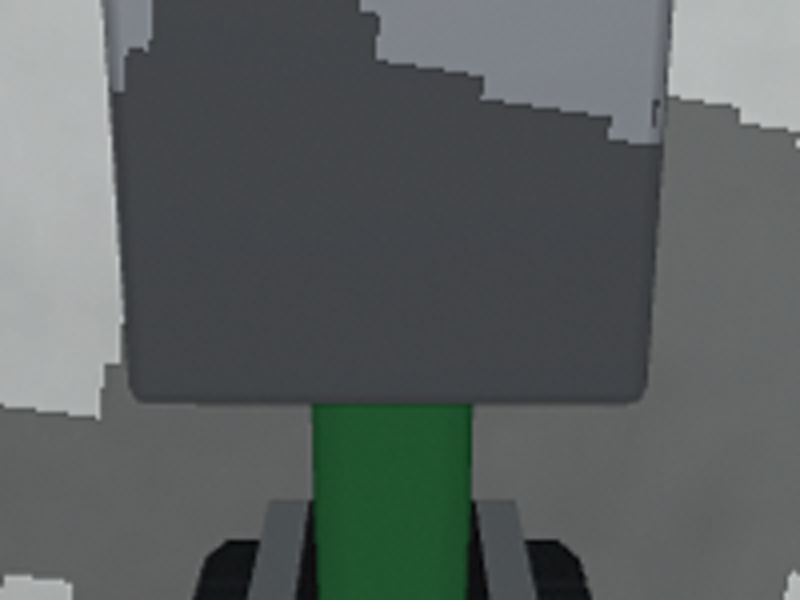

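Call:
drive_tool:
  deltas:
    - [0.01, 0, 0, 0]
    - [0.02, 0, 0, 0]
    - [0.02, 0, 0, 0]

```text
time_s: 8.88
tcp_pos: [0.5663, -0.0056, 0.0163]
eef_rot: [-3.142, 0.0, 0.142]
wrist_force: [-0.8, -0.1, -1.3]
finger_gap: 0.198
```

Call:
drive_tool:
  deltas:
    - [0.01, 0, 0, 0]
    - [0.02, 0, 0, 0]
    - [0.02, 0, 0, 0]

```text
time_s: 9.13
tcp_pos: [0.5665, -0.0055, 0.0162]
eef_rot: [3.141, 0.004, 0.142]
wrist_force: [-9.8, -2.6, 5.4]
finger_gap: 0.2
```

There's firm contact at 10 N with no further travel, so the handle is against the block. Relaxing the push and opening slightly.

Call:
drive_tool:
  deltas:
    - [-0.015, 0, 0.002, 0]
    - [-0.015, 0, 0.004, 0]
    - [-0.015, 0, 0.004, 0]

```text
time_s: 9.38
tcp_pos: [0.5665, -0.0056, 0.016]
eef_rot: [-3.142, 0.001, 0.142]
wrist_force: [-4.3, -0.4, 4.0]
finger_gap: 0.204
```

Call:
drive_tool:
  deltas:
    - [0, 0, 0, 0]
    - [0, 0, 0, 0]
    - [0, 0, 0, 0]
    - [0, 0, 0, 0]
    - [0, 0, 0, 0]
  hand: 45

```text
time_s: 9.8
tcp_pos: [0.5671, -0.0055, 0.0159]
eef_rot: [3.142, -0.0, 0.142]
wrist_force: [0.2, -0.2, 0.2]
finger_gap: 0.455
```

```bash
python3 - <<'E'
from h import *
import pickle
s=state()
im=capture('wrist')
pickle.dump(s,open('s_l.pkl','wb'))
cv2.imwrite('pics/l.png',im[:,:,::-1])
print(s['time_s'],s['tcp_pos'],s['eef_rot'],s['finger_gap'],s['wrist_force'])
E
python3 m.py pics/l.png s_l.pkl
```

```text
9.8 [ 0.56710515 -0.00554681  0.01590877] [ 3.14153653e+00 -3.47198410e-04  1.42362565e-01] 0.45498660436141575 [ 0.18992325 -0.1739908   0.24117124]
grey [  242    61   149    93 10240] c 642.2 5.0 size 30.1 49.0 yaw -1.427
```

View pics/l.png

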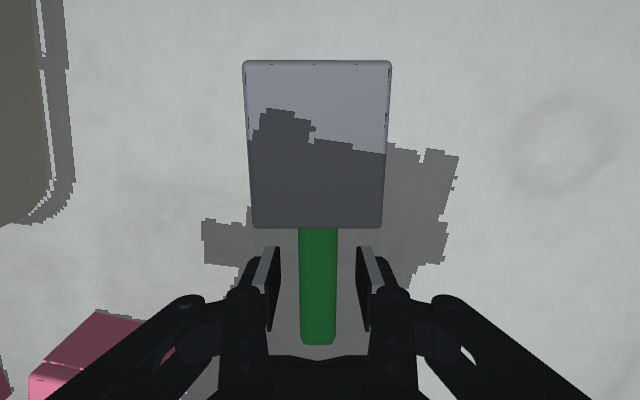

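```bash
python3 - <<'E'
from h import *
import pickle
s=pickle.load(open('s_l.pkl','rb'))
a=ray('wrist',318,228,.045,s); b=ray('wrist',318,344.5,.03,s); f=ray('wrist',317.5,61,.045,s)
y=.1424; e=np.array([np.cos(y),np.sin(y),0]); n=np.array([-np.sin(y),np.cos(y),0])
print(a,b,f,'front-to-rear',(a-b)@e,'blocklen',(f-a)@e,'lat',(a-b)@n)
ed=[ray('wrist',u,230,.03,s)@n for u in(299,338)]; be=[ray('wrist',u,222,.045,s)@n for u in (251.5,384)]
print('handle mid',np.mean(ed),'block mid',np.mean(be))
print([ray('wrist',u,335,.03,s)@n for u in(302,336)])
E
```

```text
[ 0.59885025 -0.00181089  0.045     ] [ 0.5307383  -0.01170436  0.03      ] [0.65709947 0.00679627 0.045     ] front-to-rear 0.0688266094391955 blocklen 0.058881163771562516 lat 0.00012692685462873353
handle mid -0.08703272050818174 block mid -0.08668335302116538
[np.float64(-0.07902009247121275), np.float64(-0.09576326252275952)]
```

The spatula is home. Handle rear to block face is 69 mm (70 nominal, the edges are rounded), and the lateral offset is 0.3 mm. Rising straight up, then moving over to the dish.

Call:
drive_tool:
  deltas:
    - [0, 0, -0.1, 0]
    - [0, 0, -0.3, 0]
    - [0, 0, -0.6, 0]
    - [0, 0, -0.9, 0]
    - [0, 0, -1, 0]
    - [0, 0, -1, 0]

```text
time_s: 10.35
tcp_pos: [0.5687, -0.0058, 0.1397]
eef_rot: [3.14, -0.006, 0.142]
wrist_force: [0.2, -0.2, -0.5]
finger_gap: 0.45
```

```bash
python3 - <<'E'
from h import *
import pickle
s=state()
im=capture('wrist')
pickle.dump(s,open('s_m.pkl','wb'))
cv2.imwrite('pics/m.png',im[:,:,::-1])
print(s['time_s'],s['tcp_pos'],s['eef_rot'],s['qpos'])
E
python3 m.py pics/m.png s_m.pkl
```

```text
10.35 [ 0.56866076 -0.00577727  0.13973123] [ 3.13971998 -0.00623135  0.14235822] [-1.57725635e-01  3.29496115e-01 -1.25448639e-01  1.10934513e+00
  5.29907550e-05  2.84151480e+00]
green [ 307  169   21   73 1473] c 563.6 -6.9 size 64.4 16.9 yaw 0.133
grey [ 282   87   69   38 1746] c 644.3 5.3 size 25.6 48.8 yaw -1.427
```

View pics/m.png

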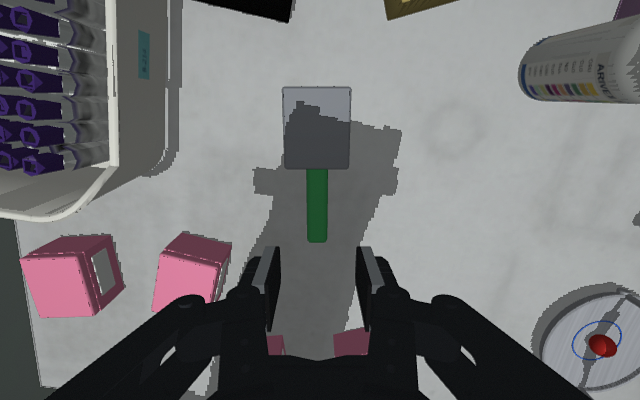

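The spatula stays put. Heading to the dish.

Call:
drive_tool:
  deltas:
    - [-0.15, 0.2, -0.25, 0]
    - [-0.3, 0.4, -0.5, 0]
    - [-0.45, 0.6, -0.7, 0]
    - [-0.5, 0.81, -0.78, 0]

```text
time_s: 10.73
tcp_pos: [0.5199, -0.1111, 0.2317]
eef_rot: [3.141, -0.001, 0.143]
wrist_force: [0.1, -1.5, -0.3]
finger_gap: 0.449
```

Call:
drive_tool:
  deltas:
    - [-0.17, 0.27, 0, 0]
    - [-0.33, 0.54, 0, 0]
    - [-0.5, 0.81, 0, 0]

```text
time_s: 10.98
tcp_pos: [0.4746, -0.2161, 0.2282]
eef_rot: [-3.14, 0.001, 0.143]
wrist_force: [0.6, 0.3, -0.5]
finger_gap: 0.449
```

Call:
drive_tool:
  deltas:
    - [-0.17, 0.27, 0, 0.09]
    - [-0.33, 0.54, 0, 0.18]
    - [-0.5, 0.81, 0, 0.18]
    - [-0.5, 0.81, 0, 0.18]
    - [-0.5, 0.81, 0, 0.18]
  hand: 75

```text
time_s: 11.4
tcp_pos: [0.4288, -0.3212, 0.2276]
eef_rot: [-3.139, 0.002, -0.003]
wrist_force: [0.7, 0.5, 0.0]
finger_gap: 0.749
```

```bash
python3 - <<'E'
from h import *
import pickle
s=state()
im=capture('wrist')
pickle.dump(s,open('s_n.pkl','wb'))
cv2.imwrite('pics/n.png',im[:,:,::-1])
print(s['time_s'],s['tcp_pos'],s['eef_rot'],s['qpos'])
im=im[:,:,::-1]; hsv=cv2.cvtColor(np.ascontiguousarray(im),cv2.COLOR_BGR2HSV)
m=cv2.inRange(hsv,(100,140,60),(122,255,255))
m[260:]=0
n,l,st,ce=cv2.connectedComponentsWithStats(m)
for i in range(1,n):
    if st[i,4]<60: continue
    c=max(cv2.findContours((l==i).astype(np.uint8),cv2.RETR_EXTERNAL,cv2.CHAIN_APPROX_NONE)[0],key=len)[:,0,:]
    for z in (.093,.02):
        P=np.array([ray('wrist',u,v,z,s)[:2] for u,v in c])*1000
        print(st[i],z,cv2.minAreaRect(P.astype(np.float32)))
E
```

```text
11.4 [ 0.42879793 -0.32118993  0.22762924] [-3.13944785e+00  1.96987464e-03 -2.77738723e-03] [-7.99623260e-01  2.38515655e-01 -2.56442458e-02  1.30954717e+00
  9.03816012e-05  2.34474876e+00]
[ 296  127   44   77 1207] 0.093 ((452.9787292480469, -318.2268981933594), (36.77451705932617, 68.85356903076172), 76.96343231201172)
[ 296  127   44   77 1207] 0.02 ((438.5956115722656, -317.1488952636719), (46.581886291503906, 87.21611785888672), 76.96344757080078)
[373 139  21  28 492] 0.093 ((464.76654052734375, -379.40802001953125), (24.05693244934082, 17.52747917175293), 3.0330917835235596)
[373 139  21  28 492] 0.02 ((453.52716064453125, -394.64630126953125), (30.4726619720459, 22.20183753967285), 3.0330617427825928)
```

View pics/n.png

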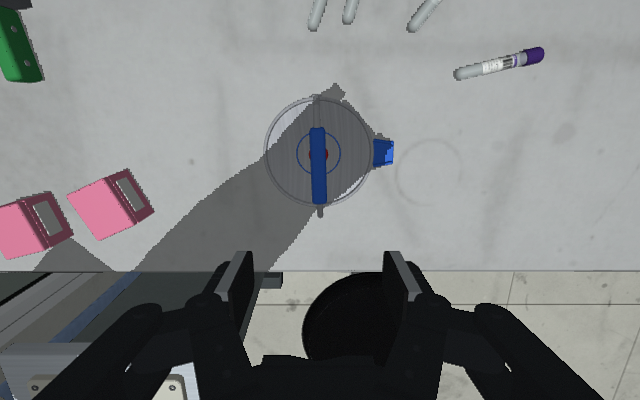

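```bash
cat > d.py <<'E'
from h import *
import pickle,sys
s=pickle.load(open(sys.argv[2],'rb')); im=cv2.imread(sys.argv[1]); hsv=cv2.cvtColor(im,cv2.COLOR_BGR2HSV)
m=cv2.inRange(hsv,(100,140,50),(122,255,255)); m=cv2.morphologyEx(m,cv2.MORPH_OPEN,np.ones((7,7)))
n,l,st,ce=cv2.connectedComponentsWithStats(m)
for i in range(1,n):
    if st[i,4]<60: continue
    c=max(cv2.findContours((l==i).astype(np.uint8),cv2.RETR_EXTERNAL,cv2.CHAIN_APPROX_NONE)[0],key=len)[:,0,:]
    for z in (.093,.019):
        P=np.array([ray('wrist',u,v,z,s)[:2] for u,v in c])*1000
        print(st[i],z,cv2.minAreaRect(P.astype(np.float32)))
print(s['tcp_pos'],s['eef_rot'])
E
python3 d.py pics/n.png s_n.pkl
```

```text
[ 310  128   17   76 1129] 0.093 ((451.7313537597656, -321.98223876953125), (68.51603698730469, 13.41134262084961), 1.879748821258545)
[ 310  128   17   76 1129] 0.019 ((436.81402587890625, -321.90472412109375), (87.03881072998047, 17.036970138549805), 1.879755973815918)
[373 140  20  26 477] 0.093 ((464.43536376953125, -379.4825134277344), (17.151939392089844, 22.106136322021484), 89.93163299560547)
[373 140  20  26 477] 0.019 ((452.9524230957031, -394.94970703125), (21.788877487182617, 28.08234977722168), 89.93157958984375)
[ 0.42879793 -0.32118993  0.22762924] [-3.13944785e+00  1.96987464e-03 -2.77738723e-03]
```

The bar is at (0.4517, -0.322) and measures 68.5×13.4 mm (70×14 given). Its yaw is about 0.03 and the spout points to -y. Descending partway and re-checking.

Call:
drive_tool:
  deltas:
    - [0.1, 0.004, 0.25, -0.036]
    - [0.19, 0.007, 0.5, -0.036]
    - [0.19, 0.007, 0.65, -0.036]
    - [0.19, 0.007, 0.75, -0.036]
    - [0.19, 0.007, 0.75, -0.036]
    - [0.19, 0.007, 0.75, -0.036]

```text
time_s: 11.95
tcp_pos: [0.4531, -0.3191, 0.139]
eef_rot: [-3.14, 0.001, 0.031]
wrist_force: [1.1, -0.1, 0.2]
finger_gap: 0.751
```

```bash
python3 - <<'E'
from h import *
import pickle
s=state()
im=capture('wrist')
pickle.dump(s,open('s_o.pkl','wb'))
cv2.imwrite('pics/o.png',im[:,:,::-1])
print(s['time_s'])
E
python3 d.py pics/o.png s_o.pkl
```

```text
11.95
[ 311  178   22  100 2047] 0.093 ((452.508056640625, -322.0557861328125), (69.20256805419922, 13.278419494628906), 1.4754213094711304)
[ 311  178   22  100 2047] 0.019 ((421.0942687988281, -323.91656494140625), (96.8655776977539, 18.586334228515625), 1.4753947257995605)
[390 182  27  34 799] 0.093 ((475.4393615722656, -372.75323486328125), (21.646427154541016, 15.938665390014648), 1.8750849962234497)
[390 182  27  34 799] 0.019 ((453.1920166015625, -394.87982177734375), (30.299335479736328, 22.31001853942871), 1.8747293949127197)
[ 0.45311689 -0.31905649  0.13896299] [-3.14017264e+00  1.19236835e-03  3.10696019e-02]
```

View pics/o.png

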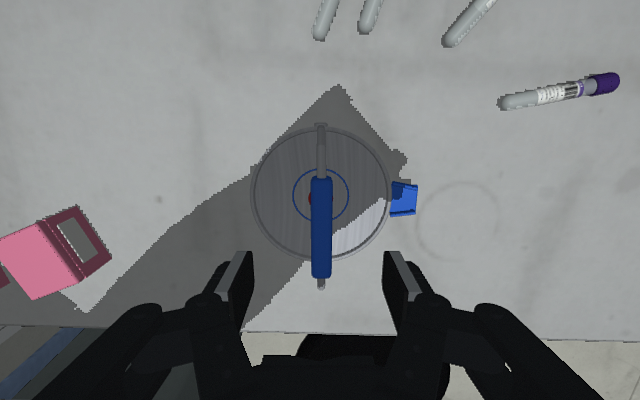

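Call:
drive_tool:
  deltas:
    - [0, 0.025, 0.15, 0]
    - [0, 0.025, 0.3, 0]
    - [0, 0.025, 0.4, 0]
    - [0, 0.025, 0.48, 0]
    - [0, 0.025, 0.53, 0]
    - [0, 0.025, 0.53, 0]
    - [0, 0.025, 0.53, 0]

```text
time_s: 12.58
tcp_pos: [0.4532, -0.3237, 0.0765]
eef_rot: [3.141, -0.0, 0.029]
wrist_force: [0.8, -0.3, 0.5]
finger_gap: 0.754
```

Call:
drive_tool:
  deltas:
    - [0, 0, 0, 0]
    - [0, 0, 0, 0]
    - [0, 0, 0, 0]
    - [0, 0, 0, 0]
  hand: 35

```text
time_s: 12.92
tcp_pos: [0.4531, -0.3237, 0.0763]
eef_rot: [3.141, -0.0, 0.029]
wrist_force: [-0.2, -0.4, -0.2]
finger_gap: 0.352
```

```bash
python3 - <<'E'
from h import *
import pickle
s=state()
im=capture('wrist')
pickle.dump(s,open('s_p.pkl','wb'))
cv2.imwrite('pics/p.png',im[:,:,::-1])
im=capture('side')[:,:,::-1]
cv2.imwrite('pics/p2.png',cv2.resize(im[170:300,230:390],None,fx=4,fy=4,interpolation=cv2.INTER_CUBIC))
print(s['time_s'],s['finger_gap'],s['wrist_force'])
E
python3 d.py pics/p.png s_p.pkl
```

```text
12.9167 0.35221019518599267 [-0.20022487 -0.37981727 -0.22128053]
[ 403  204   36   44 1333] 0.093 ((482.2435302734375, -367.466064453125), (19.81732177734375, 14.176876068115234), 2.51977801322937)
[ 403  204   36   44 1333] 0.019 ((452.938232421875, -394.9296569824219), (31.77769660949707, 22.733047485351562), 2.5197160243988037)
[ 296  208   32  139 4027] 0.093 ((453.2787780761719, -321.96435546875), (71.23970794677734, 13.456504821777344), 1.940657377243042)
[ 296  208   32  139 4027] 0.019 ((406.4922790527344, -321.96612548828125), (114.2351303100586, 21.577966690063477), 1.9406076669692993)
[ 0.45306165 -0.32372255  0.07632138] [ 3.14110519e+00 -4.96094485e-04  2.91072824e-02]
```

View pics/p.png

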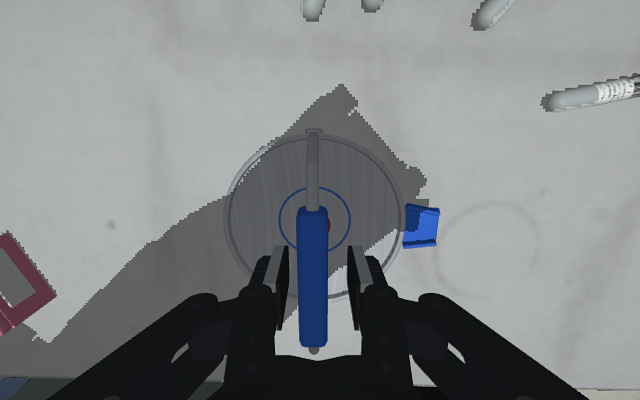

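View pics/p2.png

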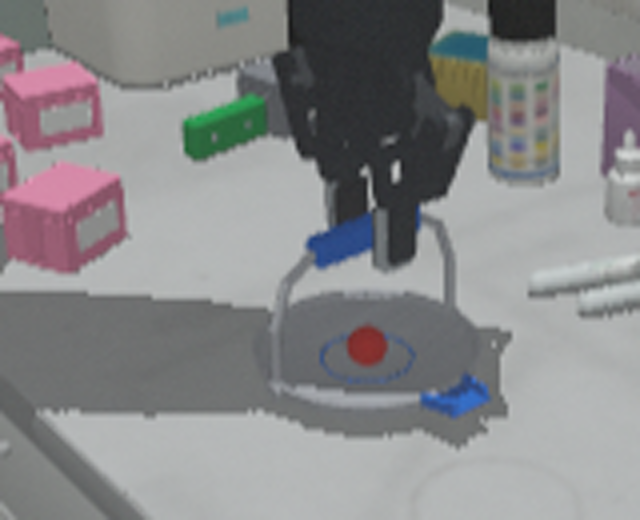

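The pads straddle the middle of the bar and the ball is in the ring's centre. I'll centre by 1.5 mm and close gently.

Call:
drive_tool:
  deltas:
    - [0, -0.014, 0, 0]
    - [0, -0.014, 0, 0]
    - [0, -0.014, 0, 0]
  hand: 22
  squeeze: 40

```text
time_s: 13.27
tcp_pos: [0.4529, -0.3218, 0.0759]
eef_rot: [-3.142, 0.0, 0.029]
wrist_force: [0.6, 0.1, 0.3]
finger_gap: 0.217
```

Call:
drive_tool:
  deltas:
    - [0, 0, 0, 0]
    - [0, 0, 0, 0]
    - [0, 0, 0, 0]
    - [0, 0, 0, 0]
    - [0, 0, 0, 0]
  hand: 0

```text
time_s: 13.68
tcp_pos: [0.4529, -0.3217, 0.0759]
eef_rot: [-3.141, -0.0, 0.029]
wrist_force: [1.5, 2.4, 1.9]
finger_gap: 0.157
```

Call:
drive_tool:
  deltas:
    - [0, 0, -0.01, 0]
    - [0, 0, -0.025, 0]
    - [0, 0, -0.045, 0]
    - [0, 0, -0.07, 0]
    - [0, 0, -0.1, 0]
    - [0, 0, -0.12, 0]
    - [0, 0, -0.135, 0]
    - [0, 0, -0.14, 0]
    - [0, 0, -0.14, 0]
    - [0, 0, -0.14, 0]

```text
time_s: 14.52
tcp_pos: [0.4528, -0.3219, 0.0927]
eef_rot: [-3.142, 0.0, 0.029]
wrist_force: [-0.8, -0.0, -2.6]
finger_gap: 0.154
```

```bash
python3 - <<'E'
from h import *
s=state()
im=capture('side')[:,:,::-1]
cv2.imwrite('pics/q2.png',cv2.resize(im[170:300,230:390],None,fx=4,fy=4,interpolation=cv2.INTER_CUBIC))
im=capture('wrist')[:,:,::-1]
cv2.imwrite('pics/q.png',im)
print(s)
E
```

```text
{'time_s': 14.5167, 'qpos': array([-7.68936957e-01,  3.47436567e-01, -2.28265379e-01,  9.95152819e-01,
       -2.81121192e-05,  2.34342421e+00]), 'joint_vel': array([ 4.37734080e-04,  1.64229621e-03, -2.05843078e-03, -3.09700739e-05,
       -1.62206764e-04,  4.59317923e-03]), 'effort': array([-6.18787180e-04, -5.98964489e+01,  3.14184952e+01,  1.71436951e-02,
       -4.32856497e-03,  2.49599598e-04]), 'tcp_pos': array([ 0.45283873, -0.3218525 ,  0.09265416]), 'eef_rot': array([-3.14157043e+00,  6.09219025e-05,  2.92314911e-02]), 'wrist_force': array([-0.84535322, -0.02202051, -2.62967208]), 'torque': array([ 0.03445951,  0.00781279, -0.01806583]), 'finger_gap': 0.1538775399494547}
```

View pics/q2.png

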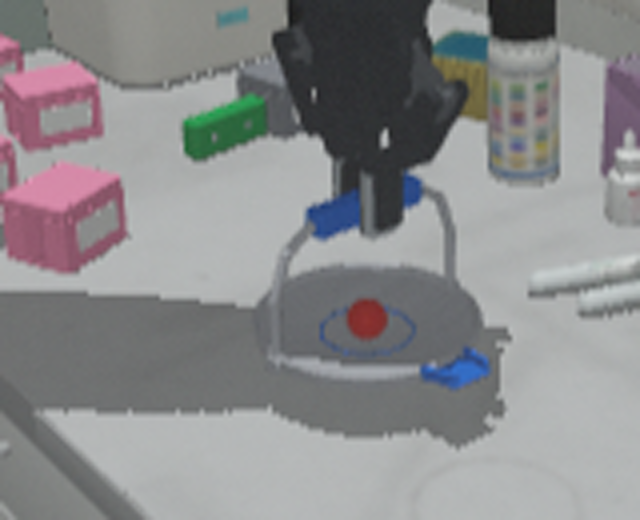

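View pics/q.png

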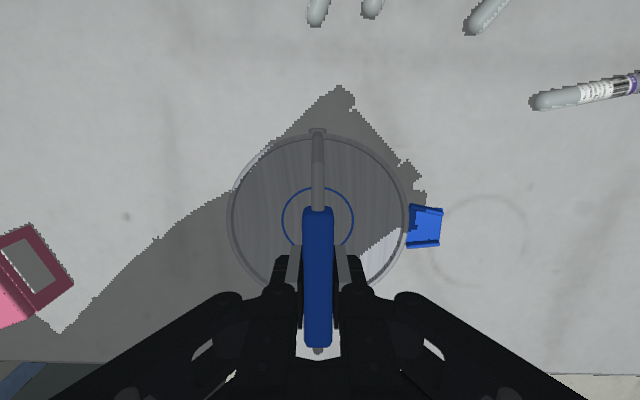

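Lifted 17 mm, level, with the ball central and the gap at 13 mm (the bar is held). Continuing straight up to about 11 cm.

Call:
drive_tool:
  deltas:
    - [0, 0, -0.01, 0]
    - [0, 0, -0.03, 0]
    - [0, 0, -0.06, 0]
    - [0, 0, -0.1, 0]
    - [0, 0, -0.15, 0]
    - [0, 0, -0.2, 0]
    - [0, 0, -0.26, 0]
    - [0, 0, -0.32, 0]
    - [0, 0, -0.38, 0]
    - [0, 0, -0.44, 0]
    - [0, 0, -0.5, 0]
    - [0, 0, -0.56, 0]
    - [0, 0, -0.61, 0]
    - [0, 0, -0.66, 0]
    - [0, 0, -0.7, 0]
    - [0, 0, -0.73, 0]
    - [0, 0, -0.75, 0]
    - [0, 0, -0.76, 0]
    - [0, 0, -0.76, 0]
    - [0, 0, -0.76, 0]

```text
time_s: 16.28
tcp_pos: [0.4528, -0.3218, 0.1837]
eef_rot: [-3.141, 0.0, 0.029]
wrist_force: [0.1, -0.0, -1.9]
finger_gap: 0.156
```

```bash
python3 - <<'E'
from h import *
s=state()
im=capture('side')[:,:,::-1]
cv2.imwrite('pics/r2.png',cv2.resize(im[140:300,230:430],None,fx=3.5,fy=3.5,interpolation=cv2.INTER_CUBIC))
print(s)
E
```

```text
{'time_s': 16.2833, 'qpos': array([-7.68971338e-01,  2.87788994e-01, -7.02988950e-02,  1.21310455e+00,
        8.48526642e-06,  2.34345044e+00]), 'joint_vel': array([-0.00056214,  0.0029773 , -0.00121607, -0.00240565,  0.00185683,
        0.00370583]), 'effort': array([ 8.32442689e-03, -5.82187378e+01,  3.44553494e+01,  3.72118887e-02,
       -3.62380189e-03,  1.77617180e-04]), 'tcp_pos': array([ 0.4527939 , -0.32182061,  0.18368228]), 'eef_rot': array([-3.14130309e+00,  2.70427086e-04,  2.91709144e-02]), 'wrist_force': array([ 0.07607761, -0.03611944, -1.93795055]), 'torque': array([0.01043358, 0.01394099, 0.02103173]), 'finger_gap': 0.15597950467330868}
```

View pics/r2.png

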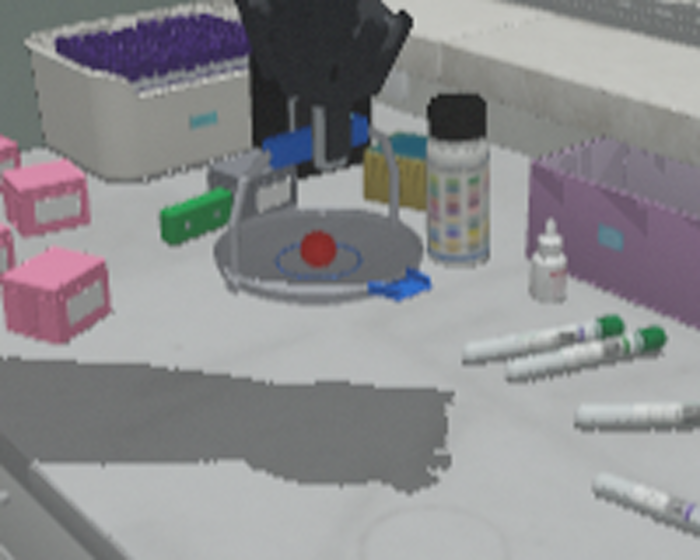

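Level, ball at the ring's centre, clearance is fine. Turning now (world +1.54 rad) in two smooth halves.

Call:
drive_tool:
  deltas:
    - [0, 0, 0, -0.008]
    - [0, 0, 0, -0.03]
    - [0, 0, 0, -0.065]
    - [0, 0, 0, -0.11]
    - [0, 0, 0, -0.165]
    - [0, 0, 0, -0.225]
    - [0, 0, 0, -0.29]
    - [0, 0, 0, -0.36]
    - [0, 0, 0, -0.43]
    - [0, 0, 0, -0.5]
    - [0, 0, 0, -0.57]
    - [0, 0, 0, -0.64]
    - [0, 0, 0, -0.71]
    - [0, 0, 0, -0.775]
    - [0, 0, 0, -0.835]
    - [0, 0, 0, -0.885]
    - [0, 0, 0, -0.925]
    - [0, 0, 0, -0.955]
    - [0, 0, 0, -0.975]
    - [0, 0, 0, -0.98]

```text
time_s: 18.0
tcp_pos: [0.4528, -0.3219, 0.1838]
eef_rot: [-3.141, 0.0, 0.8]
wrist_force: [-0.4, 0.5, -1.6]
finger_gap: 0.15
```

```bash
python3 - <<'E'
from h import *
s=state()
im=capture('side')[:,:,::-1]
cv2.imwrite('pics/t2.png',cv2.resize(im[140:300,230:430],None,fx=3.5,fy=3.5,interpolation=cv2.INTER_CUBIC))
print(s['time_s'],s['tcp_pos'],s['eef_rot'],s['qpos'],s['finger_gap'])
E
```

```text
18.0 [ 0.45284065 -0.32186749  0.18383443] [-3.14145325e+00  1.54697754e-05  7.99919620e-01] [-7.68960952e-01  2.87660466e-01 -7.00861401e-02  1.21318915e+00
 -1.52026810e-05  1.57271208e+00] 0.1496334151037147
```

View pics/t2.png

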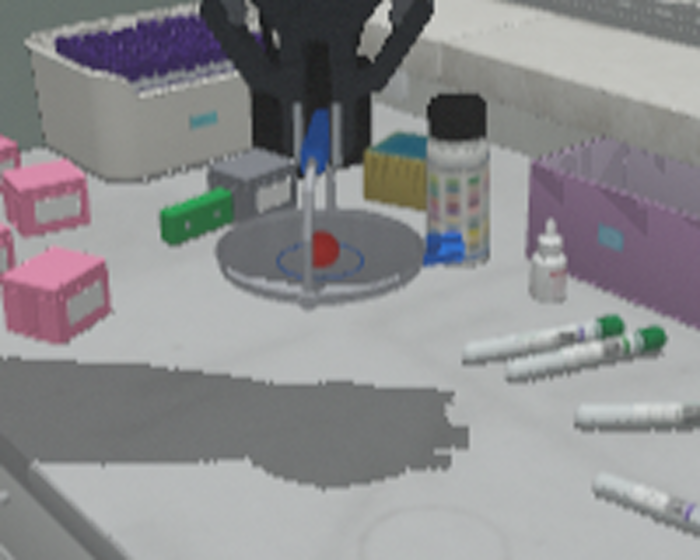

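Halfway round, still level and the ball central. Second half.

Call:
drive_tool:
  deltas:
    - [0, 0, 0, -0.008]
    - [0, 0, 0, -0.03]
    - [0, 0, 0, -0.065]
    - [0, 0, 0, -0.11]
    - [0, 0, 0, -0.165]
    - [0, 0, 0, -0.225]
    - [0, 0, 0, -0.29]
    - [0, 0, 0, -0.36]
    - [0, 0, 0, -0.43]
    - [0, 0, 0, -0.5]
    - [0, 0, 0, -0.57]
    - [0, 0, 0, -0.64]
    - [0, 0, 0, -0.71]
    - [0, 0, 0, -0.775]
    - [0, 0, 0, -0.835]
    - [0, 0, 0, -0.885]
    - [0, 0, 0, -0.925]
    - [0, 0, 0, -0.955]
    - [0, 0, 0, -0.975]
    - [0, 0, 0, -0.98]

```text
time_s: 19.72
tcp_pos: [0.4529, -0.3219, 0.1839]
eef_rot: [-3.142, 0.0, 1.569]
wrist_force: [-0.1, -0.3, -2.0]
finger_gap: 0.155
```

Call:
drive_tool:
  deltas:
    - [0, 0, 0, 0]
    - [0, 0, 0, 0]
    - [0, 0, 0, 0]
    - [0, 0, 0, 0]
    - [0, 0, 0, 0]
    - [0, 0, 0, 0]
    - [0, 0, 0, 0]
    - [0, 0, 0, 0]

```text
time_s: 20.38
tcp_pos: [0.4529, -0.3219, 0.1839]
eef_rot: [3.142, 0.0, 1.569]
wrist_force: [0.3, -0.0, -1.9]
finger_gap: 0.157
```

```bash
python3 - <<'E'
from h import *
import pickle
s=state()
im=capture('side')[:,:,::-1]
cv2.imwrite('pics/u2.png',cv2.resize(im[130:300,220:430],None,fx=3.5,fy=3.5,interpolation=cv2.INTER_CUBIC))
im=capture('wrist')[:,:,::-1]; cv2.imwrite('pics/u.png',im); pickle.dump(s,open('s_u.pkl','wb'))
im=capture('top')[:,:,::-1]; cv2.imwrite('pics/u3.png',cv2.resize(im[120:280,210:450],None,fx=3.3,fy=3.3,interpolation=cv2.INTER_CUBIC))
cv2.imwrite('pics/u3raw.png',im)
print(s['time_s'],s['tcp_pos'],s['eef_rot'],s['qpos'],s['finger_gap'],s['wrist_force'])
E
```

```text
20.3833 [ 0.4528777 -0.3219034  0.1839034] [3.14157246e+00 2.19139407e-05 1.56850666e+00] [-7.68968146e-01  2.87601938e-01 -6.99901071e-02  1.21317453e+00
 -1.77039663e-06  8.04117847e-01] 0.1568628208613781 [ 0.31988363 -0.02342808 -1.86671339]
```

View pics/u2.png

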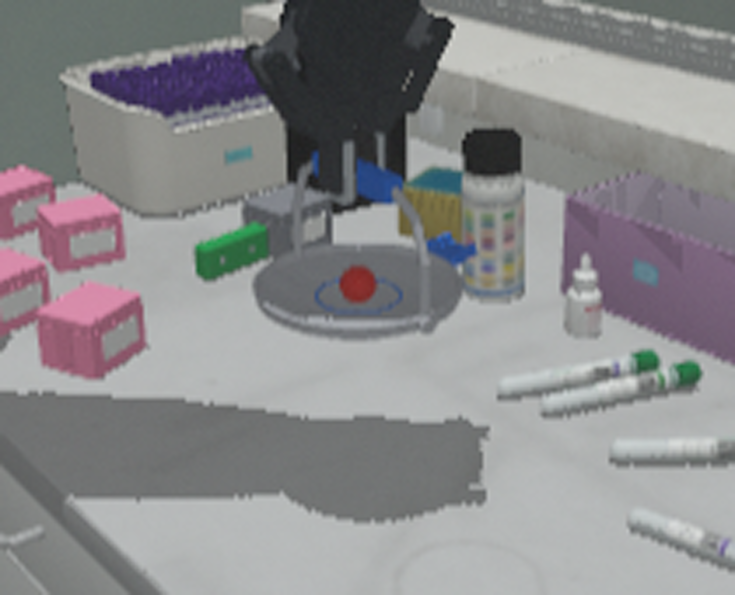

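View pics/u.png

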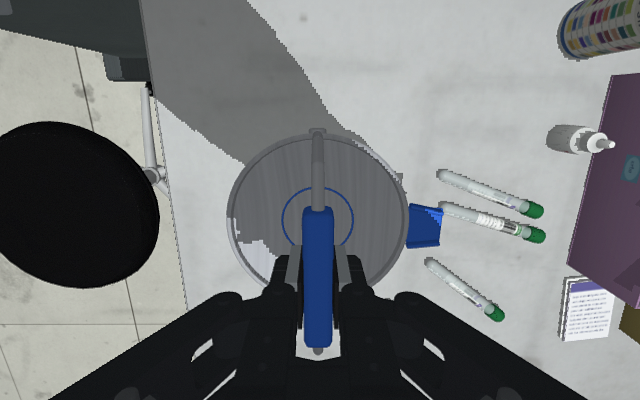

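View pics/u3.png

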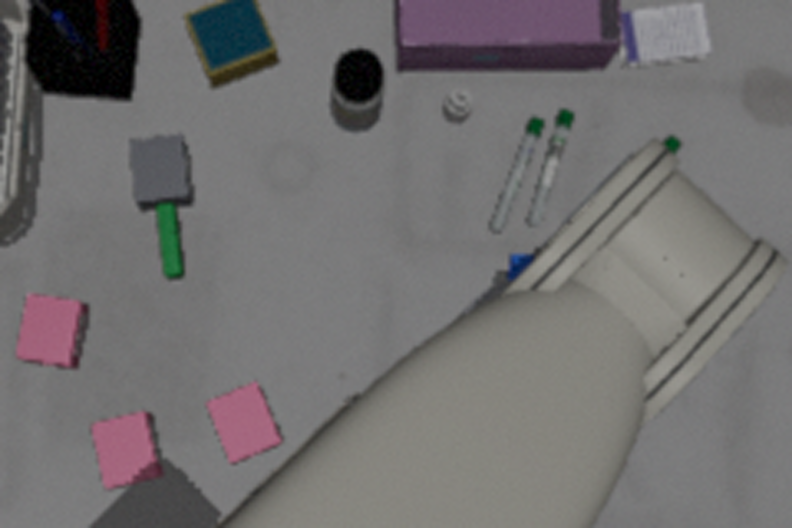

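```bash
python3 - <<'E'
from h import *
import pickle
s=pickle.load(open('s_u.pkl','rb'))
z0=.1839-.0759
im=cv2.imread('pics/u.png'); hsv=cv2.cvtColor(im,cv2.COLOR_BGR2HSV)
m=cv2.inRange(hsv,(100,140,50),(122,255,255)); m=cv2.morphologyEx(m,cv2.MORPH_OPEN,np.ones((7,7)))
n,l,st,ce=cv2.connectedComponentsWithStats(m)
pt={}
for i in range(1,n):
    if st[i,4]<300: continue
    c=max(cv2.findContours((l==i).astype(np.uint8),cv2.RETR_EXTERNAL,cv2.CHAIN_APPROX_NONE)[0],key=len)[:,0,:]
    z=z0+(.019 if st[i,0]>380 else .093)
    P=np.array([ray('wrist',u,v,z,s)[:2] for u,v in c])*1000
    r=cv2.minAreaRect(P.astype(np.float32)); print(st[i],z,r); pt[st[i,0]>380]=np.array(r[0])
d=pt[True]-pt[False]; print('spout yaw deg',np.degrees(np.arctan2(d[1],d[0])),d)
im=capture('side')[:,:,::-1]; hsv=cv2.cvtColor(np.ascontiguousarray(im),cv2.COLOR_BGR2HSV)
m=cv2.inRange(hsv,(0,150,60),(6,255,255)); n,l,st,ce=cv2.connectedComponentsWithStats(m)
for i in range(1,n):
    if st[i,4]>20 and st[i,1]>150: print(st[i],ce[i],ray('side',*ce[i],z0+.017))
print(state()['joint_vel'].round(4))
E
```

```text
[ 407  204   36   44 1331] 0.127 ((526.07568359375, -324.93389892578125), (22.72773551940918, 31.781944274902344), 1.1990402936935425)
[ 302  209   32  139 4063] 0.201 ((453.1424255371094, -322.7141418457031), (71.24270629882812, 13.652935028076172), 89.92539978027344)
spout yaw deg -1.74328512020791 [72.93325806 -2.21975708]
[317 207  10   9  67] [321.86567164 210.85074627] [ 0.45430636 -0.32390124  0.125     ]
[-0.0016  0.0018 -0.0013 -0.0006  0.0006 -0.0033]
```

The spout is at -1.7° from +x. The ball is about 2 mm from the middle, and the bar is level and still. Handing in.

```bash
python3 -c "
from workcell import hand_in,state
print(hand_in())"
```

```text
the job is handed in; nothing more can be done
None
```

The spatula is fully home in the grey block's slot and released. The dish is held level about 10.8 cm above the desk with its spout towards the window. I handed it in at about 20 s; no verdict is reported.

**Spatula:** it went in until it met firm contact at about 10 N, and I then let go. Afterwards the handle's rear end measured 69 mm from the block face, where 70 mm means fully home. It was about 0.3 mm off the slot's centre line.

**Dish:** I lifted it straight up, turned it a quarter turn in two halves, and let it settle.

| Last check | Measured |
|---|---|
| Underside above the desk | about 10.8 cm (from the lift travel) |
| Spout direction | -1.7° from straight ahead |
| Ball from the middle | about 2 mm, within the camera error |
| Level and still | looks level in the side view; joint speeds near zero |
| Grip | bar held at a 13 mm opening |

I saw no movement of the bottles in the pictures. The purple-capped tube was hidden behind the arm in the last top view, so its final position was not checked.

**What disagreed:** the fingertips turned out to sit about 20 mm higher than their stated offset. The first grasp on the spatula closed in the air above the handle without disturbing it, so I lowered the gripper in small steps and gripped it properly. The block also lay about 3 mm further on than I first measured, so I pushed until contact and did not rely on that figure.

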